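# Start the incubation on the heat block

### The arm

A 6-joint arm with a two-finger parallel gripper is mounted at the origin on the work surface. World frame = base frame: x ahead of the robot, y to its left, z up, the work surface at z = 0. Lengths are in m, angles in rad, forces in N, time in s.
With the tool pointing down it reaches from about 0.4 to 0.825 m from the base axis. Payload 7 kg.
Tool frame: the origin (TCP) lies midway between the tips of the shut fingers; the grasp point (between the pads) lies 19 mm behind it; z points along the fingers, y is the line along which they close (so a half turn about z gives the same grasp; the last joint's range is limited). The gripper opens to 88 mm and grips with 3 to 60 N. Pads are 19 mm wide; open, the fingers measure 130 mm over their backs; the gripper's body (78 mm by 193 mm) begins 47 mm behind the grasp point.
Start: joints at [-0.958, 0.359, 0.012, 0, -1.224, -0.288], TCP at [0.215, -0.64, 0.227] pointing down, gripper open.
Joint ranges: [-3.07, 3.07], [-1.43, 2.12], [-1.02, 1.25], [-3.03, 1.67], [-3.05, -0], [-3.03, 3.03]. Speed limits (rad/s): [2.39, 2.39, 3.01, 3.14, 3.14, 3.14].

### API

Orientations are given as [roll, pitch, yaw] about the fixed x, y, z axes, in that order (R = Rz(yaw) Ry(pitch) Rx(roll)).
In Python, from station import telemetry, eyes, ticket, recognise, trace gives the robot as it stands. The module is installed in compiled form; this text tells all that it offers.
- The arm moves only by the tool servo_tool, never from a script. Its argument "series" is a list that holds one entry, the list of rows, each a list of 4 numbers: the shift along the tool's x, y, z in mm, then the turn about the tool's z in rad. In form: [[[x, y, z, roll], ...]]. A call has exactly 10 rows; each row shifts and turns the commanded pose from where the row before left it, along the tool's axes as they then stand; what a row does not reach is not made up. A row lasts 1/12 s, in which the tool goes at most 41.7 mm and 7.16 degrees, less where a joint would pass 70% of its speed; a pose out of reach is approached as far as the arm can. A call is refused whole if a number of a shift passes 41.7 or a number of a turn 0.125, either way. A call with a gripper value outside its range is refused whole. "claw" is the gripper's target within -1 to 1 (shut at 1, half-way at 0, fully open at -1), set as the call begins (left out, the last holds). The fingers move at their own pace and stop on an object; "grip_force" is the grip in N (left out, the last holds). Time passes only in rows, so rows that do not move let the fingers close, or fill a call up. It gives the time, the measured TCP pose, the force, the opening and the grip force at its end, in the units of the state.
- telemetry.get_state(): the state, without advancing time (a new reading comes with each control period).
- eyes.grab_frame(name): name is "scene" or "side" or "wrist"; returns the picture (420x560x3 uint8, red, green, blue); there is no depth.
- eyes.calibration(name): a dict with "mtx" (3x3 intrinsics, pixels), "rvec" (rotation vector, rad) and "tvec" (3), from world to camera coordinates, as OpenCV has them. Camera axes: x right, y down, z forward; pixel columns grow to the right and rows downward; lengths in m; the calibration is good to about 2 mm. A picture is of the moment at which its call begins: read the wrist's pose just before it. calibration takes no time and is no camera call; for the wrist camera it gives the pose at the moment of the call.
- ticket.job_done(): hands the job in; it is judged then, once.
Trained networks look in the newest picture that a camera, given by its name, has taken for a name from the list of things; names that differ only in an ending like _2 or _b are one class to them, and where a whole thing is asked for, a point or a joint stands for the part that bears it (a point fixed in the world has none). Each returns a list of dicts, best first, with "conf" (0 to 1); they miss things now and then, are a little off and sometimes report something else, mostly with a low value. They report only what shows in the picture. A call takes as long as a camera call.
- recognise(camera, name): "position" ([x, y, z] in m, in world coordinates, good to about 4 mm: the middle of the surface that is visible of it).
- trace(camera, name): "mask" (420x560 bool, what is visible of it).
The state is a dict: "t": time; "q": joint angles; "qd": joint speeds; "joint_efforts": joint torques, N m; "eef_pos": TCP position; "ee_rot": TCP orientation; "force": force on the tool from outside, world axes, zero at the start; "moment": the same for the moment, N m; "width": finger opening in m; "gripper_force": force on a finger pad.
Only numpy, scipy, OpenCV 4.12 (cv2) and the standard library are available. Lean on these libraries where they do the work, as an engineer would, in place of code of your own. Each camera call takes 0.05 s, during which the arm holds its last target. There are 200 camera calls.

### The job

Start the incubation on the heat block: push its hinged cover fully shut, then unlock the keypad by pressing the two white arrow keys fully down together, one fingertip on each, and holding both for three seconds before letting go. Then press the green start key fully down and release it. Use only the fingertips, grasp and lift nothing, keep off the red stop key, do not shift the heat block, and leave the things around it where they are.

Things in the scene. Friction and masses are not known exactly. Their poses are not given: they have to be found in the camera images.
- heater: Light-grey dry-bath heat block, 260 mm deep (x) x 210 mm wide (y), 78 mm high at the rear, loose on rubber feet, about 3 kg. Origin: centre of its underside; x from front (keys) to rear (hinge), y to the left for a user in front, z up. Front 94 mm: dark-blue key panel sloping up to the rear at 15 degrees; key row left to right: red stop, arrow up, arrow down, green start (y +77, +28, -28, -77 mm).
- cover (a joint): Opening angle of the cover in rad: 0 fully shut, grows as it is opened, stop at 1.25; at the start it stands open at 0.5 to 0.9. The stiff hinge keeps the cover wherever it is left; a push of about 1 to 3 N near the front edge, down and to the front along its arc, moves it.
- cover_hinge (a point): Middle of the cover's hinge line, which runs along the heater's y axis; 120 mm behind the heater's origin (x = +120) and 83 mm above the bench.
- cover_edge (a point): Middle of the upper front edge of the cover: a white hood with a smoked window, 158 mm deep (hinge to front), 186 mm wide, 34 mm high, a 30 mm white rail round its flat top. Shut, this edge lies 158 mm in front of the hinge line and 34 mm above it (117 mm above the bench).
- key_up (a joint): Depression of the arrow-up key in m: 0 up, 0.005 fully down. Spring return; about 1.5 N to start it, 5 N fully down.
- key_up_top (a point): Centre of the top face of the white arrow-up key, 20 mm (front to rear) x 24 mm (across), 8 mm proud of the panel, 69 mm above the bench, 99 mm in front of the heater's origin. The arrow keys are 56 mm apart centre to centre along the heater's y, at equal height; only flat panel between. A straight downward press works every key.
- key_down (a joint): Depression of the arrow-down key in m: 0 up, 0.005 fully down. Same spring as arrow up.
- key_down_top (a point): Centre of the top face of the white arrow-down key, same size as arrow up, to its right.
- key_start (a joint): Depression of the green start key in m: 0 up, 0.005 fully down; about 5 N fully down, spring return.
- key_start_top (a point): Centre of the top face of the round green start key, 23 mm across, 8 mm proud of the panel, at the right-hand end of the row, 49 mm from arrow down, centre to centre.
- key_stop (a joint): Depression of the red stop key in m: 0 up, 0.005 fully down. Not to be pressed.
- key_stop_top (a point): Centre of the top face of the round red stop key, 23 mm across, at the left-hand end of the row, 49 mm from arrow up.
- rack: Bystander: blue tube rack, 110 x 62 x 52 mm, origin at the centre of its underside; stands beside the heat block.
- reagent: Bystander: reagent bottle with blue cap, 54 mm across, 105 mm tall, origin at the centre of its underside; stands beside the heat block.
- marker: Bystander: black marker pen lying in front of the heat block, 130 x 13 x 13 mm, origin at the centre of its underside, x along the pen.

How it is judged:
On the way, in this order (a step that is already met when the one before it is completed fails the run):
1. the cover is fully shut (value of joint cover below 0.05 rad), for 0.2 s.
2. both arrow keys are held down together (three seconds; 2.5 s counts) with the cover shut (value of joint each of key_up, key_down above 0.0035 m and value of joint cover below 0.05 rad), for 2.5 s.
3. with both arrow keys let go, the green start key is pressed down (value of joint key_start above 0.0035 m and value of joint each of key_up, key_down below 0.001 m and value of joint cover below 0.05 rad), for 0.1 s.
At the end, for the whole second after the job is handed in: Cover shut (within 0.05 rad), all four keys back up (within 1 mm), the heat block level, still and within 15 mm of where it stood, and the rack, bottle and marker within 15 mm of where they were (value of joint cover below 0.05 rad and value of joint each of key_up, key_down, key_start, key_stop below 0.001 m and distance of each of heater, rack, reagent, marker from where it was at the start of the episode below 0.015 m and angle between heater's own z axis and vertical below 0.03 rad and linear speed of heater below 0.02 m/s); the robot touches nothing.
It fails at once if one arrow key pressed down without the other ((value of joint key_up above 0.0035 m and value of joint key_down below 0.001 m) or (value of joint key_down above 0.0035 m and value of joint key_up below 0.001 m)).
It fails at once if red stop key pressed (value of joint key_stop above 0.002 m).
It fails at once if cover lifted farther open (value of joint cover above 1.05 rad).
It fails at once if heat block shifted, lifted or tipped (distance of heater from where it was at the start of the episode above 0.015 m or angle between heater's own z axis and vertical above 0.06 rad).
It fails at once if a bystander moved or lifted (distance of any of rack, reagent, marker from where it was at the start of the episode above 0.015 m).
It also fails if it takes over 51 s, if anything falls off the work surface, if the arm or the gripper's body presses on something with over 40 N, if the wrist force passes 120 N, or if a joint passes its speed limit or range.

## Working session

There is one attempt and no reset: what is moved stays moved. The work goes in short steps, Python scripts to look and compute and a tool call to move; the robot and the scene stay as the last step left them, time stands still between calls to the robot, and variables do not carry over. Pictures are saved under pics/ and viewed, at most 10 in all, crops included, and the job is handed in when it is done.

Besides the shell and the picture viewer there is one more tool, called by a JSON object that holds its "api" and its "payload". servo_tool: Moves the arm, as the interface text tells. Its arguments: {"type":"object","properties":{"series":{"type":"array"},"claw":{"type":"number"},"grip_force":{"type":"number"}},"required":["series"]}

```bash
mkdir -p pics; cat > h.py <<'E'
import numpy as np,cv2
from station import telemetry,eyes,ticket,recognise,trace
def save(c,n):
    im=eyes.grab_frame(c); cv2.imwrite(f'pics/{n}.png',im[:,:,::-1]); return im
E
python3 - <<'E'
from h import *
s=telemetry.get_state(); print({k:np.round(s[k],3) for k in ('t','q','eef_pos','ee_rot','force','width')})
for c in ('scene','side'):
    save(c,c+'0')
    for n in ('key_up_top','key_down_top','key_start_top','key_stop_top','cover_edge','cover_hinge','heater','rack','reagent','marker'):
        try: print(c,n,[(np.round(d['position'],3).tolist(),round(d['conf'],2)) for d in recognise(c,n)[:2]])
        except Exception as e: print(c,n,e)
E
```

```text
{'t': np.float64(0.0), 'q': array([-0.958,  0.359,  0.011, -0.   , -1.224, -0.288]), 'eef_pos': array([ 0.215, -0.639,  0.226]), 'ee_rot': array([ 3.14 , -0.   , -2.817]), 'force': array([ 0.528,  0.359, -0.347]), 'width': np.float64(0.088)}
scene key_up_top [([0.485, 0.011, 0.067], 0.52)]
scene key_down_top [([0.469, -0.041, 0.065], 0.48)]
scene key_start_top [([0.454, -0.086, 0.067], 0.62)]
scene key_stop_top [([0.503, 0.056, 0.064], 0.42)]
scene cover_edge [([0.639, -0.044, 0.166], 0.59)]
scene cover_hinge [([0.614, -0.003, 0.081], 0.67)]
scene heater [([0.612, -0.004, 0.08], 0.6)]
scene rack [([0.586, -0.296, 0.047], 0.35)]
scene reagent [([0.641, -0.042, 0.163], 0.68)]
scene marker [([0.396, -0.024, 0.013], 0.8), ([0.61, -0.004, 0.083], 0.74)]
side key_up_top [([0.484, 0.011, 0.066], 0.45)]
side key_down_top []
side key_start_top [([0.396, -0.028, 0.018], 0.52), ([0.45, -0.085, 0.068], 0.48)]
side key_stop_top [([0.486, 0.015, 0.068], 0.26)]
side cover_edge [([0.592, -0.02, 0.193], 0.67)]
side cover_hinge [([0.549, -0.02, 0.074], 0.94), ([0.593, 0.16, 0.062], 0.63)]
side heater [([0.554, -0.019, 0.076], 0.98)]
side rack [([0.538, -0.246, 0.042], 0.91)]
side reagent [([0.594, 0.158, 0.063], 0.84), ([0.393, -0.028, 0.016], 0.43)]
side marker [([0.397, -0.028, 0.017], 0.91)]
```

View pics/scene0.png

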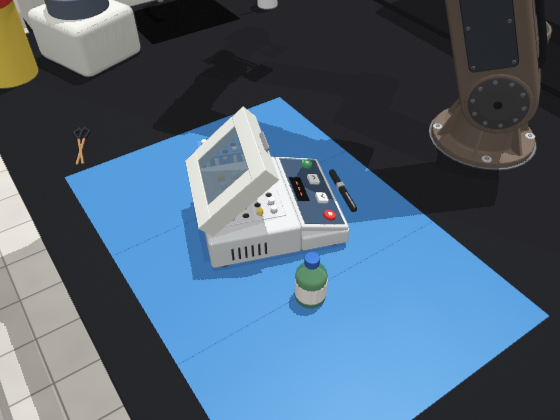

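View pics/side0.png

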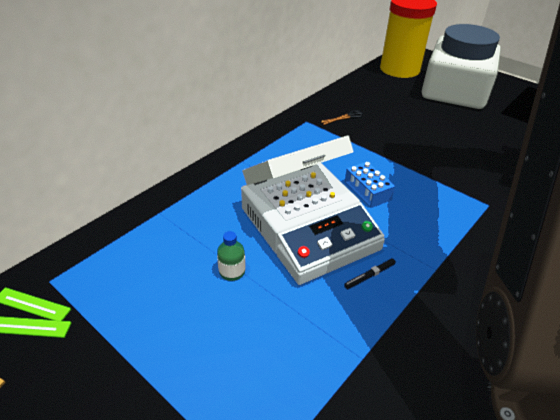

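The scene view shows the open cover and the key row: red (330,214), up (322,198), down (313,180) and green (308,164). The side view shows red (304,251), up (324,243), down (348,234) and green (367,226), with the bottle at left, the rack behind right and the pen in front. Next I'll fit the heater pose to these pixels.

```bash
cat >> h.py <<'E'
def proj(c,P):
    k=eyes.calibration(c); return cv2.projectPoints(np.array(P,float),k['rvec'],k['tvec'],k['mtx'],None)[0][:,0]
def H(p,P):  # heater pose x,y,yaw -> world
    c,s=np.cos(p[2]),np.sin(p[2]); P=np.array(P,float)
    return np.c_[p[0]+c*P[:,0]-s*P[:,1],p[1]+s*P[:,0]+c*P[:,1],P[:,2]]
KEYS=[[-.099,y,.069] for y in (.077,.028,-.028,-.077)]
def cover(a):
    r=lambda d,h,y:[.12-d*np.cos(a)+ -h*-np.sin(a),y,.083+d*np.sin(a)+h*np.cos(a)]
    return [r(.158,.034,.093),r(.158,.034,-.093),r(.158,0,-.093),r(.158,0,.093),r(0,.034,.093),r(0,.034,-.093)]
E
python3 - <<'E'
from h import *
from scipy.optimize import least_squares
obs={'scene':[(330,214),(322,198),(313,180),(308,164)],'side':[(304,251),(324,243),(348,234),(367,226)]}
for c in obs:
    im=cv2.imread(f'pics/{c}0.png'); hsv=cv2.cvtColor(im,cv2.COLOR_BGR2HSV).astype(int)
    for i in range(4):
        u,v=obs[c][i]; w=hsv[v-8:v+9,u-8:u+9]
        h,s,vv=w[...,0],w[...,1],w[...,2]
        m=[((h<8)|(h>172))&(s>120)&(vv>100),(s<60)&(vv>140),(s<60)&(vv>140),(h>45)&(h<80)&(s>100)&(vv>60)][i]
        n,l,st,ce=cv2.connectedComponentsWithStats(m.astype(np.uint8))
        j=1+np.argmax(st[1:,4]); print(c,i,ce[j]+[u-8,v-8],st[j,4])
        obs[c][i]=tuple(ce[j]+[u-8,v-8])
f=lambda p:np.concatenate([(proj(c,H(p,KEYS))-np.array(obs[c])).ravel() for c in obs])
r=least_squares(f,[.57,-.02,-.3],loss='soft_l1'); print(r.x,np.round(f(r.x),1)); np.save('p.npy',r.x)
print(np.round(H(r.x,KEYS),4))
for c in obs:
    im=cv2.imread(f'pics/{c}0.png'); big=cv2.resize(im,None,fx=3,fy=3)
    for a,col in ((.5,(0,0,255)),(.7,(0,255,0)),(.9,(255,0,255))):
        q=(proj(c,H(r.x,cover(a)))*3+1).astype(int)
        cv2.polylines(big,[q[:4].reshape(-1,1,2)],True,col,1)
    for q in proj(c,H(r.x,KEYS+[[.13,.105,0],[-.13,.105,0],[-.13,-.105,0]])): cv2.circle(big,tuple((q*3+1).astype(int)),3,(255,255,0),1)
    x,y=(520,280) if c=='scene' else (660,360)
    cv2.imwrite(f'pics/{c}_fit.png',big[y:y+560,x:x+560])
a=cv2.imread('pics/scene_fit.png');b=cv2.imread('pics/side_fit.png')
cv2.imwrite('pics/fit.png',cv2.resize(np.hstack([a,b]),(800,400)) )
E
```

```text
scene 0 [329.07446809 214.87234043] 94
scene 1 [321.22222222 197.17948718] 117
scene 2 [312.86315789 178.6       ] 95
scene 3 [306.09090909 163.93939394] 66
side 0 [303.13095238 251.30952381] 84
side 1 [324.48214286 242.44642857] 112
side 2 [347.57954545 233.31818182] 88
side 3 [366.7804878 226.1097561] 82
[ 0.56821211 -0.04803667 -0.34946698] [ 0.8 -0.8  0.8 -0.7  0.8 -0.8  0.8 -1.5 -0.7 -1.  -0.9 -0.6 -0.8 -0.7
 -0.5 -1.3]
[[ 0.5016  0.0582  0.069 ]
 [ 0.4848  0.0122  0.069 ]
 [ 0.4656 -0.0404  0.069 ]
 [ 0.4488 -0.0865  0.069 ]]
```

View pics/fit.png

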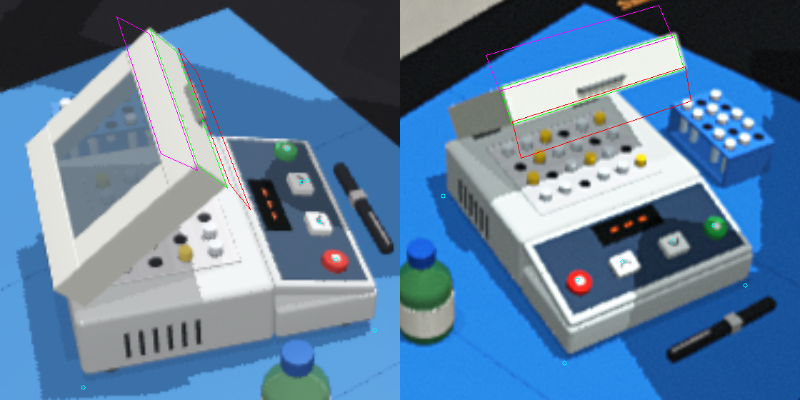

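The pose fits within about 1.5 px and the cover angle is about 0.70 rad. After the turn, tool x = −heater x, tool y = +heater y, and z points down. I'll turn, raise and move over.

{"api": "servo_tool", "payload": {"series": [[[0, 0, -6, 0.112], [0, 0, -6, 0.112], [0, 0, -6, 0.112], [0, 0, -6, 0.112], [0, 0, -6, 0.112], [0, 0, -6, 0.113], [-10, 40, 0, 0], [-10, 40, 0, 0], [-10, 40, 0, 0], [-10, 40, 0, 0]]], "claw": 1, "grip_force": 10}}

```text
t: 1.93
eef_pos: [0.308, -0.5016, 0.2625]
ee_rot: [-3.142, 0.0, 2.792]
force: [1.5, -1.1, -0.1]
width: 0.0265
gripper_force: 0.0
```

{"api": "servo_tool", "payload": {"series": [[[-10, 40, 0, 0], [-10, 40, 0, 0], [-10, 40, 0, 0], [-10, 40, 0, 0], [-10, 40, 0, 0], [-10, 40, 0, 0], [-10, 40, 0, 0], [-10, 40, 0, 0], [-10, 40, 0, 0], [-10, 40, 0, 0]]]}}

```text
t: 2.77
eef_pos: [0.5388, -0.1591, 0.2631]
ee_rot: [3.141, 0.001, 2.794]
force: [0.7, -1.0, -0.3]
width: 0.0003
gripper_force: 0.0
```

```bash
cat >> h.py <<'E'
def where():
    s=telemetry.get_state(); p=np.load('p.npy'); e=s['eef_pos']; d=np.array(e[:2])-p[:2]; c,n=np.cos(p[2]),np.sin(p[2])
    return np.round(np.array([c*d[0]+n*d[1],-n*d[0]+c*d[1],e[2]])*1000,1), round((s['ee_rot'][2]-p[2])%(2*np.pi)-np.pi,4),np.round(s['force'],1),round(s['t'],2),round(s['width'],4)
E
python3 - <<'E'
from h import *
print(where())
for a in (.7,.6,.5,.4,.3,.2,.1,.0): print(a,np.round([1e3*(.12-.145*np.cos(a)+.034*np.sin(a))+9.5,1e3*(.083+.145*np.sin(a)+.034*np.cos(a))],1))
E
```

```text
(array([  10.4, -114.4,  263.1]), np.float64(0.0015), array([ 0.7, -1. , -0.3]), 2.77, 0.0003)
0.7 [ 40.5 202.4]
0.6 [ 29.  192.9]
0.5 [ 18.6 182.4]
0.4 [  9.2 170.8]
0.3 [  1.  158.3]
0.2 [ -5.9 145.1]
0.1 [-11.4 131.3]
0.0 [-15.5 117. ]
```

{"api": "servo_tool", "payload": {"series": [[[-5, 19, 0, 0], [-5, 19, 0, 0], [-5, 19, 0, 0], [-5, 19, 0, 0], [-6, 19, 0, 0], [-6, 19, 0, 0], [0, 0, 12, 0], [0, 0, 12, 0], [0, 0, 12, 0], [0, 0, 12, 0]]]}}

```text
t: 3.6
eef_pos: [0.6076, -0.0643, 0.2139]
ee_rot: [3.142, 0.0, 2.794]
force: [-0.1, 0.0, 1.3]
width: 0.0008
gripper_force: 0.0
```

{"api": "servo_tool", "payload": {"series": [[[1, 0, 7, 0], [1, 0, 6, 0], [3, 0, 3, 0], [4, 0, 3.5, 0], [4, 0, 4, 0], [4, 0, 4, 0], [4, 0, 4, 0], [4, 0, 4.5, 0], [4, 0, 4.5, 0], [4, 0, 5, 0]]]}}

```text
t: 4.43
eef_pos: [0.5757, -0.0534, 0.1688]
ee_rot: [3.141, 0.0, 2.793]
force: [0.7, 0.0, -0.2]
width: 0.0004
gripper_force: 0.4
```

```bash
python3 - <<'E'
from h import *
print(where()); save('side','s2'); save('scene','s2c')
a=cv2.imread('pics/s2.png')[110:310,180:460]
b=cv2.imread('pics/s2c.png')[90:290,150:430]
cv2.imwrite('pics/v2.png',np.hstack([cv2.resize(a,(400,286)),cv2.resize(b,(400,286))]))
E
```

```text
(array([  8.8,  -2.5, 168.8]), np.float64(0.0013), array([ 0.7,  0. , -0.2]), 4.43, 0.0004)
```

View pics/v2.png

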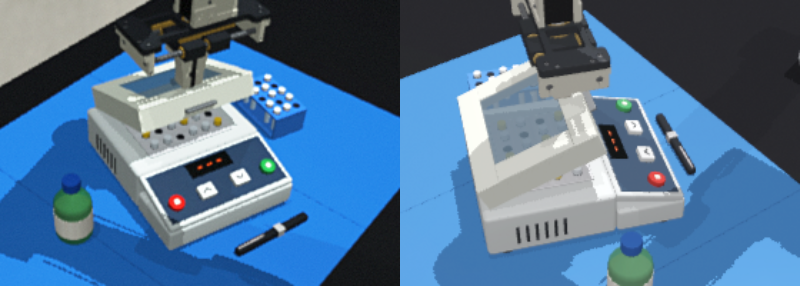

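The fingertips rest on the front rail, the cover is partly closed (about 0.4 rad) and the heater hasn't moved. I'll continue along the arc.

{"api": "servo_tool", "payload": {"series": [[[3, 0, 5, 0], [3, 0, 5, 0], [3, 0, 5, 0], [3, 0, 5, 0], [3, 0, 5.5, 0], [2.5, 0, 5.5, 0], [2, 0, 5.5, 0], [2, 0, 5.5, 0], [1, 0, 4, 0], [1, 0, 3, 0]]]}}

```text
t: 5.37
eef_pos: [0.5536, -0.0455, 0.1194]
ee_rot: [-3.141, -0.001, 2.793]
force: [0.3, 0.6, 0.2]
width: 0.0006
gripper_force: 0.2
```

```bash
python3 - <<'E'
from h import *
print(where())
E
```

```text
(array([-14.6,  -2.7, 119.4]), np.float64(0.0013), array([0.3, 0.6, 0.2]), 5.37, 0.0006)
```

{"api": "servo_tool", "payload": {"series": [[[0, 0, 1, 0], [0, 0, 1, 0], [0, 0, 1, 0], [0, 0, 0.5, 0], [0, 0, 0.5, 0], [0, 0, 0, 0], [0, 0, 0, 0], [0, 0, 0, 0], [0, 0, 0, 0], [0, 0, 0, 0]]]}}

```text
t: 6.2
eef_pos: [0.554, -0.0456, 0.1172]
ee_rot: [3.141, 0.001, 2.794]
force: [-4.5, 1.3, 8.7]
width: 0.0008
gripper_force: 4.6
```

It stopped at 117 mm with 8.7 N, which matches the shut height. I'll lift, move over the arrow keys and set the opening to about 38 mm.

{"api": "servo_tool", "payload": {"series": [[[0, 0, -15, 0], [0, 0, -20, 0], [0, 0, -10, 0], [16, 0, 0, 0], [16, 0, 0, 0], [16, 0, 0, 0], [16, 0, 0, 0], [14, 1, 0, 0], [6, 2, 0, 0], [0, 0, 0, 0]]], "claw": 0.14}}

```text
t: 7.03
eef_pos: [0.4755, -0.0136, 0.1614]
ee_rot: [3.141, 0.001, 2.794]
force: [0.9, -0.6, 0.5]
width: 0.0376
gripper_force: 0.0
```

```bash
python3 - <<'E'
from h import *
print(where()); save('wrist','w3'); save('side','s3'); save('scene','c3')
p=np.load('p.npy')
w=cv2.imread('pics/w3.png')
for q in proj('wrist',H(p,KEYS)): cv2.circle(w,tuple(q.astype(int)),4,(255,0,255),1); print(q)
for c in('side','scene'):
    im=cv2.imread(f'pics/{c[0]if c=="side" else "c"}3.png')
    cv2.polylines(im,[proj(c,H(p,cover(0)))[:4].astype(int).reshape(-1,1,2)],True,(255,0,255),1)
    cv2.imwrite(f'pics/{c}3.png',im)
a=cv2.imread('pics/side3.png')[110:310,180:460]; b=cv2.imread('pics/scene3.png')[90:290,150:430]
t=np.vstack([cv2.resize(a,(400,286)),cv2.resize(b,(400,286))])
cv2.imwrite('pics/v3.png',np.hstack([t[:572],cv2.copyMakeBorder(cv2.resize(w,(400,300)),0,272,0,0,cv2.BORDER_CONSTANT)]))
E
```

```text
(array([-98.9,   0.6, 161.4]), np.float64(0.002), array([ 0.9, -0.6,  0.5]), 7.03, 0.0376)
[388.21017328 202.55147716]
[318.5291727  202.47102469]
[238.85863939 202.37903847]
[169.11618683 202.29851505]
```

View pics/v3.png

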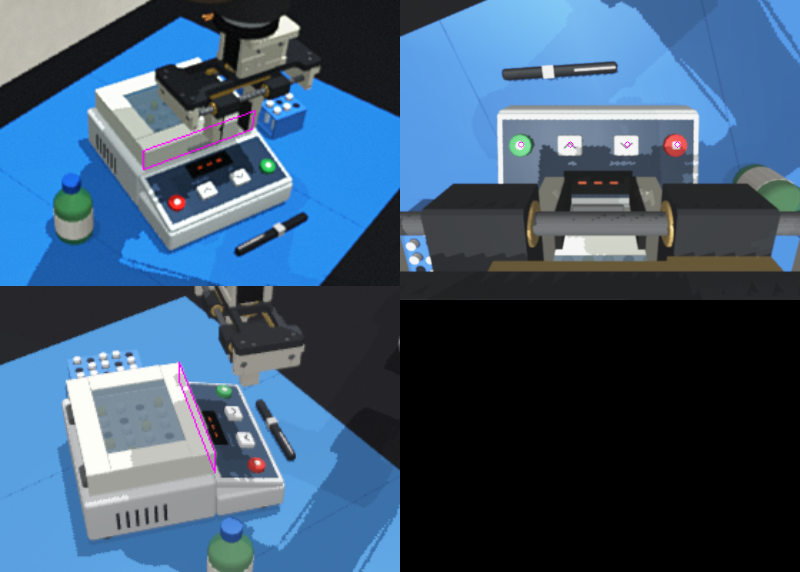

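The cover is shut on its predicted outline, and the keys agree with the projections in the wrist view (up at about (318,202), down at about (239,202) px). Descending.

{"api": "servo_tool", "payload": {"series": [[[0, 0, 20, 0], [0, 0, 20, 0], [0, 0, 20, 0], [0, 0, 14, 0], [0, 0, 8, 0], [0, 0, 3, 0], [0, 0, 2, 0], [0, 0, 2, 0], [0, 0, 2, 0], [0, 0, 0, 0]]]}}

```text
t: 8.02
eef_pos: [0.4769, -0.0139, 0.0707]
ee_rot: [3.141, 0.002, 2.794]
force: [0.1, 0.1, 3.3]
width: 0.0377
gripper_force: 1.6
```

{"api": "servo_tool", "payload": {"series": [[[0, 0, 1.5, 0], [0, 0, 1.5, 0], [0, 0, 1.5, 0], [0, 0, 1, 0], [0, 0, 0, 0], [0, 0, 0, 0], [0, 0, 0, 0], [0, 0, 0, 0], [0, 0, 0, 0], [0, 0, 0, 0]]]}}

```text
t: 8.85
eef_pos: [0.4778, -0.0142, 0.0662]
ee_rot: [3.14, 0.003, 2.794]
force: [0.5, -4.2, 10.4]
width: 0.0376
gripper_force: 5.1
```

{"api": "servo_tool", "payload": {"series": [[[0, 0, 1, 0], [0, 0, 0.5, 0], [0, 0, 0, 0], [0, 0, 0, 0], [0, 0, 0, 0], [0, 0, 0, 0], [0, 0, 0, 0], [0, 0, 0, 0], [0, 0, 0, 0], [0, 0, 0, 0]]]}}

```text
t: 9.68
eef_pos: [0.478, -0.0142, 0.0656]
ee_rot: [3.14, 0.004, 2.795]
force: [-2.5, -3.8, 20.8]
width: 0.0381
gripper_force: 10.7
```

The force doubled over 0.6 mm, so both keys are bottomed. I'll hold them there.

{"api": "servo_tool", "payload": {"series": [[[0, 0, 0, 0], [0, 0, 0, 0], [0, 0, 0, 0], [0, 0, 0, 0], [0, 0, 0, 0], [0, 0, 0, 0], [0, 0, 0, 0], [0, 0, 0, 0], [0, 0, 0, 0], [0, 0, 0, 0]]]}}

```text
t: 10.52
eef_pos: [0.478, -0.0142, 0.0656]
ee_rot: [3.14, 0.004, 2.795]
force: [-2.8, -4.0, 21.1]
width: 0.0378
gripper_force: 10.7
```

{"api": "servo_tool", "payload": {"series": [[[0, 0, 0, 0], [0, 0, 0, 0], [0, 0, 0, 0], [0, 0, 0, 0], [0, 0, 0, 0], [0, 0, 0, 0], [0, 0, 0, 0], [0, 0, 0, 0], [0, 0, 0, 0], [0, 0, 0, 0]]]}}

```text
t: 11.35
eef_pos: [0.478, -0.0142, 0.0656]
ee_rot: [3.14, 0.004, 2.795]
force: [-1.9, -3.7, 20.7]
width: 0.0376
gripper_force: 10.7
```

```bash
python3 - <<'E'
from h import *
print(where()); save('side','s4'); save('scene','c4')
a=cv2.imread('pics/s4.png')[190:280,270:410]; b=cv2.imread('pics/c4.png')[130:240,260:400]
cv2.imwrite('pics/v4.png',np.hstack([cv2.resize(a,(400,400),interpolation=2),cv2.resize(b,(400,400),interpolation=2)]))
E
```

```text
(array([-96.3,   0.9,  65.6]), np.float64(0.0026), array([-1.9, -3.7, 20.7]), 11.35, 0.0376)
```

View pics/v4.png

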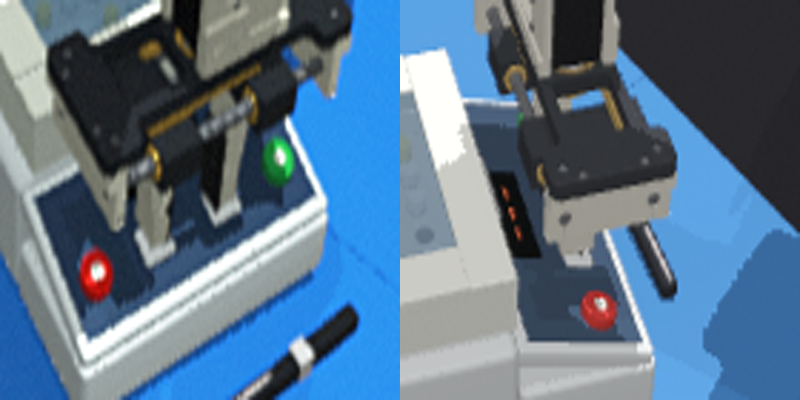

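{"api": "servo_tool", "payload": {"series": [[[0, 0, 0, 0], [0, 0, 0, 0], [0, 0, 0, 0], [0, 0, 0, 0], [0, 0, 0, 0], [0, 0, 0, 0], [0, 0, 0, 0], [0, 0, 0, 0], [0, 0, 0, 0], [0, 0, 0, 0]]]}}

```text
t: 12.28
eef_pos: [0.478, -0.0142, 0.0656]
ee_rot: [3.14, 0.004, 2.795]
force: [-2.0, -4.2, 21.0]
width: 0.0374
gripper_force: 10.7
```

Both fingertips sit squarely on their arrow keys, clear of red (95,272) and green (278,160) in the crop. After a bit more holding I'll release, shut the fingers and go over the green key.

{"api": "servo_tool", "payload": {"series": [[[0, 0, 0, 0], [0, 0, 0, 0], [0, 0, 0, 0], [0, 0, 0, 0], [0, 0, -4, 0], [0, 0, -10, 0], [0, 0, -15, 0], [0, 0, -10, 0], [0, 0, 0, 0], [0, 0, 0, 0]]]}}

```text
t: 13.12
eef_pos: [0.4761, -0.0139, 0.1024]
ee_rot: [3.14, 0.001, 2.793]
force: [0.4, 0.5, -0.3]
width: 0.0381
gripper_force: 0.0
```

{"api": "servo_tool", "payload": {"series": [[[0, -15, 0, 0], [0, -20, 0, 0], [0, -20, 0, 0], [0, -15, 0, 0], [0, -7.5, 0, 0], [0, 0, 0, 0], [0, 0, 0, 0], [0, 0, 0, 0], [0, 0, 0, 0], [0, 0, 0, 0]]], "claw": 1}}

```text
t: 13.95
eef_pos: [0.4498, -0.0864, 0.102]
ee_rot: [3.142, -0.0, 2.794]
force: [0.4, 0.8, 0.1]
width: 0.0002
gripper_force: 0.0
```

```bash
python3 - <<'E'
from h import *
print(where())
E
```

```text
(array([-98.1, -76.5, 102. ]), np.float64(0.002), array([0.4, 0.8, 0.1]), 13.95, 0.0002)
```

{"api": "servo_tool", "payload": {"series": [[[0, 0, 12, 0], [0, 0, 12, 0], [0, 0, 6, 0], [0, 0, 2, 0], [0, 0, 1.5, 0], [0, 0, 1.5, 0], [0, 0, 1, 0], [0, 0, 1, 0], [0, 0, 0, 0], [0, 0, 0, 0]]]}}

```text
t: 14.78
eef_pos: [0.4503, -0.0869, 0.066]
ee_rot: [3.141, 0.002, 2.794]
force: [-1.3, -0.0, 9.3]
width: 0.0007
gripper_force: 4.5
```

{"api": "servo_tool", "payload": {"series": [[[0, 0, 1, 0], [0, 0, 0.5, 0], [0, 0, 0.5, 0], [0, 0, 0, 0], [0, 0, 0, 0], [0, 0, 0, 0], [0, 0, 0, 0], [0, 0, 0, 0], [0, 0, 0, 0], [0, 0, 0, 0]]]}}

```text
t: 15.62
eef_pos: [0.4505, -0.087, 0.0652]
ee_rot: [3.141, 0.002, 2.794]
force: [-7.2, 2.2, 25.5]
width: 0.0003
gripper_force: 12.9
```

The green key is bottomed. Releasing, retreating and checking.

{"api": "servo_tool", "payload": {"series": [[[0, 0, -5, 0], [0, 0, -15, 0], [0, 0, -30, 0], [0, 0, -35, 0], [0, 0, -35, 0], [0, 0, -30, 0], [0, 0, 0, 0], [0, 0, 0, 0], [0, 0, 0, 0], [0, 0, 0, 0]]]}}

```text
t: 16.45
eef_pos: [0.4487, -0.087, 0.2121]
ee_rot: [-3.141, -0.002, 2.793]
force: [-0.0, -0.1, -0.2]
width: 0.0009
gripper_force: 0.0
```

```bash
python3 - <<'E'
from h import *
print(where()); save('side','s5'); save('scene','c5')
a=cv2.imread('pics/s5.png')[110:310,180:460]; b=cv2.imread('pics/c5.png')[90:290,150:430]
cv2.imwrite('pics/v5.png',np.hstack([cv2.resize(a,(400,286)),cv2.resize(b,(400,286))]))
E
```

```text
(array([-98.9, -77.5, 212.1]), np.float64(0.001), array([-0. , -0.1, -0.2]), 16.45, 0.0009)
```

View pics/v5.png

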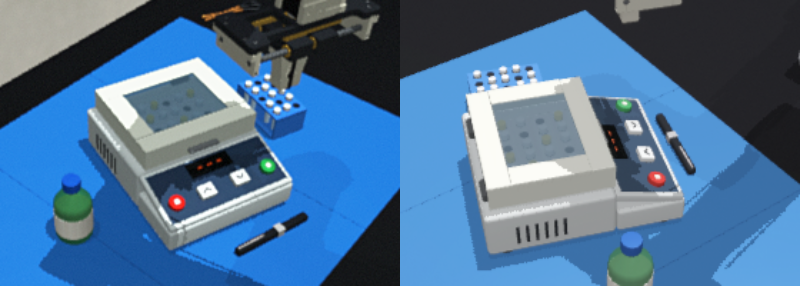

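The cover is shut, the keys are up, nothing has shifted and the arm is clear, so I'm handing in.

```bash
python3 -c "
from h import *
print(ticket.job_done())"
```

```text
the job is handed in; nothing more can be done
None
```

I shut the cover, held both arrow keys down together for over three seconds, then pressed and released the green start key, and handed the job in at about 16.5 s; no verdict came back, but the last pictures show the cover shut, the keys up and nothing shifted.

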